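# Fit the bayonet battery cap and hold it home

### The job

Take the orange battery cap off its wooden stand and fit it to the blue battery tube of the transponder reader: enter its two pins in the slots of the rim, push it down against the spring and twist it a quarter turn clockwise (seen from above) to the stop. The reader wakes only while the cap is kept pressed, so finish still gripping the cap, turned to the stop and pushed fully home with its flange down on the rim; do not let go. Leave the reader's neighbours (film pot, tally counter, ring box, eraser) where they are.

Things in the scene. Friction and masses are not known exactly. Their poses are not given: they have to be found in the camera images.
- cap_grip (a point): Half-way up the grip bar of the loose orange cap, on its axis; z up, x along the bar and the two pins. Bar 40 mm long (x), 14 wide (y: grip these faces), 30 tall; its top is 15 mm above this point. It stands on a round flange 47 mm across, 7 thick: top 15 mm, underside 22 mm below this point. Half a turn about z gives the same thing. 42 to 90 g. At the start this point is 54 mm above the worktop.
- cap_pins (a point): On the cap's axis at the height of its pins, 14 mm below the flange's underside; axes as cap_grip. Two steel pins of 8 mm diameter stick out along +x and -x to 19 mm from the axis, red marks on the flange above them. The round plug that carries them is 26 mm across down to 6 mm below this point, then tapers to 18 mm at the tip, 14 mm below this point.
- cap_stand: Fixed upright wooden ring in which the cap hangs at the start, its flange resting on top: 56 mm across, 32 mm tall, bore 42 mm; origin at the centre of its underside.
- mouth (a point): Centre of the mouth of the reader's battery tube, on its upright axis at the rim's top, 60 mm above the worktop. The slots lie along +x and -x (red marks on the tube); z up. Tube 55 mm across, bore of the rim 29.4 mm, rim 6 mm thick, slots 13 mm wide, through the rim and open outward. Fully home the flange's underside lies on the rim: cap_grip 22 mm above this point.
- track (a point): On the tube's axis 5 mm below the rim, where the pins turn; axes as mouth. Pins turn only with the flange less than 4 mm above the rim: clockwise from above, from the slots (x) to rigid stops at about 92 degrees, pins along y (green marks). The other way is blocked. Let go after the turn, the spring lifts the cap 4 mm; the pins then bear under the rim.
- reader: The transponder reader, screwed down: the blue upright tube and, on its +x side, a white case 62x74 mm (x, y), 34 mm tall, from 24 to 86 mm from the tube's axis. Origin on the tube's axis at the worktop; axes as mouth.
- spring_contact (a joint): Travel (m) of the sprung brass contact in the tube: 0 at rest, its top 18 mm under the rim's top; grows as the plug's tip pushes it down, 0.010 with the cap fully home. Push needed: about 4 N at first touch, 11 N at home.
- film_pot: Bystander, to be left alone: black film pot with green bands, 35 mm across, 58 mm tall; origin at the centre of its underside.
- tally_counter: Bystander, to be left alone: chrome hand tally counter lying flat, 57x71x23 mm; origin at the centre of its underside.
- ring_pack: Bystander, to be left alone: small cream card box of rings, 40x58x17 mm; origin at the centre of its underside.
- eraser: Bystander, to be left alone: white eraser in a green sleeve, 22x52x13 mm; origin at the centre of its underside.
Not all that is in view belongs to the job. Of the things that look like the part that bears cap_grip, the middle-sized one is meant.

How it is judged:
By the outcome, as a careful person would: the job done as asked, in the order asked, and still so for the second after the job is handed in, while the arm keeps its last pose, push and grip.
It also fails if it takes over 42 s, if anything falls off the work surface, if the arm or the gripper's body presses on something with over 40 N, if the wrist force passes 120 N, or if a joint passes its speed limit or range.

### The arm

A 6-joint arm with a two-finger parallel gripper is mounted at the origin on a cart in front of the work surface, level with it; the furniture and walls round the work are solid. World frame = base frame: x ahead of the robot, y to its left, z up, the work surface at z = 0. Lengths are in mm, angles in rad, forces in N, time in s.
With the tool pointing down it reaches from about 350 to 975 mm from the base axis. Payload 7.1 kg.
Tool frame: the origin (TCP) lies on the mounting face of the last link; the fingertips stand 182 mm ahead of it and the grasp point (between the pads) lies 163 mm ahead of it; z points along the fingers, y is the line along which they close (so a half turn about z gives the same grasp; the last joint's range is limited). The gripper opens to 88 mm and grips with 3 to 60 N. Pads are 20 mm wide; open, the fingers measure 115 mm over their backs; the gripper's body (75 mm by 178 mm) begins 61 mm behind the grasp point.
Start: joints at [1.087, 0.423, 1.63, -0, 1.089, -0.019], TCP at [280.121, 558.694, 404.675] pointing down, gripper open.
Joint ranges: [-3, 3], [-0.9, 2.11], [0.09, 2.58], [-1.31, 4.45], [0.11, 2.69], [-2.54, 2.54]. Speed limits (rad/s): [2.39, 2.39, 3.01, 3.14, 3.14, 3.14].

### API

Orientations are given as a unit quaternion [x, y, z, w].
In Python, from bench import readout, vision, finish_job gives the robot as it stands.
- The arm moves only by the shell command python3 -m pendant 'ROWS'. ROWS is JSON, a list of rows, each a list of 5 numbers: the closure, from -1 (fully open) to 1 (shut), then the shift along the tool's x, y, z in mm, then the turn about the tool's z in degrees. In form: [[hand, tx, ty, tz, yaw], ...]. A call has 1 to 12 rows; each row shifts and turns the commanded pose from where the row before left it, along the tool's axes as they then stand; what a row does not reach is not made up. A row lasts 1/8 s, in which the tool goes at most 62.5 mm and 10.7 degrees, less where a joint would pass 70% of its speed; a pose out of reach is approached as far as the arm can. A call is refused whole if a number of a shift passes 62.5 or a number of a turn 10.7, either way. A call with a gripper value outside its range is refused whole. The fingers move at their own pace and stop on an object; the grip force is fixed at half the most. Time passes only in rows, so rows that do not move let the fingers close. It gives the time, the measured TCP pose, the force, the opening and the grip force at its end, in the units of the state.
- readout.observe(): the state, without advancing time (a new reading comes with each control period).
- vision.get_image(name): name is "side" or "top"; returns the picture (384x512x3 uint8, red, green, blue); there is no depth.
- vision.camera_model(name): a dict with "intrinsics" (3x3 intrinsics, pixels), "extrinsics" (4x4, takes a point from world to camera coordinates). Camera axes: x right, y up, looking along -z (the intrinsics and any distortion apply to the point x, -y, -z); pixel columns grow to the right and rows downward; lengths in mm; the calibration is good to about 2 mm. A picture is of the moment at which its call begins. camera_model takes no time and is no camera call.
- finish_job(): hands the job in; it is judged then, once.
The state is a dict: "clock": time; "qpos": joint angles; "qd": joint speeds; "joint_torque": joint torques, N m; "tool_pos": TCP position; "eef_rot": TCP orientation; "force": force on the tool from outside, world axes, zero at the start; "ft_torque": the same for the moment, N m; "grip_width": opening from 0.0 (shut) to 1.0 (fully open); "finger_force": force on a finger pad.
Only numpy, scipy, OpenCV 4.12 (cv2) and the standard library are available. Lean on these libraries where they do the work, as an engineer would, in place of code of your own. Each camera call takes 0.05 s, during which the arm holds its last target. There are 200 camera calls.

## Working session

There is one attempt and no reset: what is moved stays moved. The work goes in short steps, Python scripts to look and compute and a shell command to move; the robot and the scene stay as the last step left them, time stands still between calls to the robot, and variables do not carry over. Pictures are saved under pics/ and viewed, at most 10 in all, crops included, and the job is handed in when it is done.

```bash
ls; mkdir -p pics
python3 - <<'E'
from bench import readout, vision
import cv2,numpy as np
for n in("side","top"):
    im=vision.get_image(n); cv2.imwrite(f"pics/{n}0.png",im[:,:,::-1]); 
    m=vision.camera_model(n); print(n,m)
print(readout.observe())
E
```

```text
pics
side {'intrinsics': array([[454.79153394,   0.        , 252.54076422],
       [  0.        , 454.79153394, 190.93428884],
       [  0.        ,   0.        ,   1.        ]]), 'extrinsics': array([[ 8.80287626e-01, -4.74283702e-01,  1.21928598e-02,
        -3.49839928e+02],
       [ 2.88827145e-01,  5.56108017e-01,  7.79309152e-01,
        -2.88510535e+02],
       [-3.76394176e-01, -6.82494574e-01,  6.26521014e-01,
        -7.47874359e+02],
       [ 0.00000000e+00,  0.00000000e+00,  0.00000000e+00,
         1.00000000e+00]])}
top {'intrinsics': array([[479.5159242 ,   0.        , 259.42115557],
       [  0.        , 479.5159242 , 191.75066392],
       [  0.        ,   0.        ,   1.        ]]), 'extrinsics': array([[ 2.02235360e-02, -9.99104931e-01,  3.71530117e-02,
         1.24771887e+02],
       [ 9.86117116e-01,  2.60589629e-02,  1.63993792e-01,
        -5.12702104e+02],
       [-1.64815175e-01,  3.33206864e-02,  9.85761477e-01,
        -1.00792840e+03],
       [ 0.00000000e+00,  0.00000000e+00,  0.00000000e+00,
         1.00000000e+00]])}
{'clock': 0.1, 'qpos': array([ 1.08701444e+00,  4.23777400e-01,  1.63056864e+00, -7.36014652e-06,
        1.08859927e+00, -1.90137920e-02]), 'qd': array([ 7.39643862e-04, -3.30843013e-03,  2.39137641e-05,  1.69547405e-03,
        1.24929068e-03,  5.21326040e-04]), 'joint_torque': array([ 4.56222133e-04, -5.45613062e+01, -2.74323124e+01,  6.45514391e-02,
        1.87526661e-02, -2.93525750e-05]), 'tool_pos': array([280.0111724 , 558.50333372, 403.98881427]), 'eef_rot': array([ 2.30296427e-01,  9.73120290e-01, -6.55876611e-04, -1.65084641e-04]), 'force': array([-0.17006682,  0.97133106, -0.64092156]), 'ft_torque': array([-0.02432671,  0.02340721, -0.03501571]), 'finger_force': 0.0, 'grip_width': 1.001879193473799}
```

View pics/side0.png

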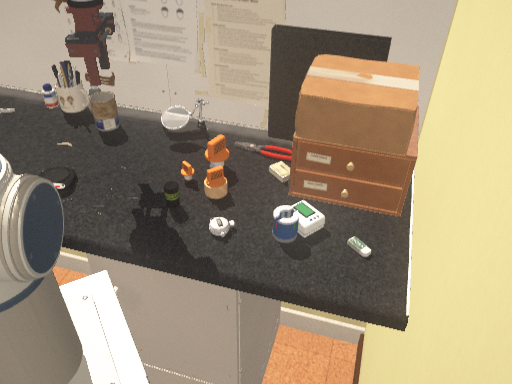

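View pics/top0.png

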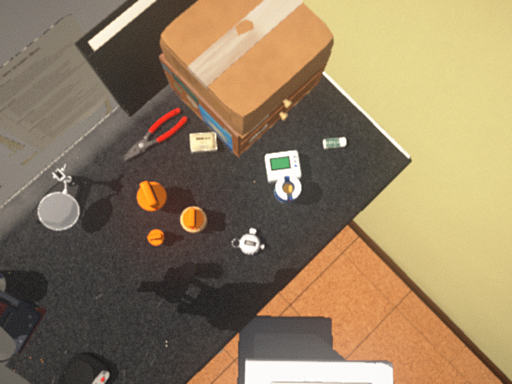

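Side view: the orange caps are at (217,150), (215,181) and (188,171), and the reader tube is at (286,224). In the top view the caps are at (151,196) large, (193,219) middle, on a wooden ring, and (156,238) small. The middle one at (193,219) fits the description. I'll confirm it in a crop and measure.

```bash
cat > h.py <<'E'
from bench import readout, vision
import cv2,numpy as np
def ray(n,uv):
    m=vision.camera_model(n);K=m["intrinsics"];E=m["extrinsics"];R=E[:3,:3];t=E[:3,3]
    d=np.linalg.inv(K)@[uv[0],uv[1],1]; d=R.T@(d*[1,-1,-1]); return -R.T@t,d
def plane(n,uv,z):
    c,d=ray(n,uv); return (c+d*(z-c[2])/d[2])
def two(a,b):
    (c1,d1),(c2,d2)=ray("top",a),ray("side",b)
    s=np.linalg.lstsq(np.c_[d1,-d2],c2-c1,rcond=None)[0]; p=c1+s[0]*d1;q=c2+s[1]*d2
    return (p+q)/2,np.linalg.norm(p-q)
def proj(n,p):
    m=vision.camera_model(n);K=m["intrinsics"];E=m["extrinsics"]
    c=E[:3,:3]@p+E[:3,3]; v=K@(c*[1,-1,-1]); return v[:2]/v[2]
def crop(n,im,x,y,w,h,s): 
    return cv2.resize(im[y:y+h,x:x+w],None,fx=s,fy=s,interpolation=cv2.INTER_CUBIC)[:,:,::-1]
E
python3 - <<'E'
from h import *
t=cv2.imread("pics/top0.png")[:,:,::-1]; s=cv2.imread("pics/side0.png")[:,:,::-1]
a=np.vstack([np.hstack([crop("",t,160,190,65,50,6),crop("",t,255,145,65,50,6)]),np.hstack([crop("",s,180,145,65,50,6),crop("",s,265,195,65,50,6)])])
cv2.imwrite("pics/crop1.png",a)
h=cv2.cvtColor(t,cv2.COLOR_RGB2HSV)
m=((h[...,0]>5)&(h[...,0]<20)&(h[...,1]>190)&(h[...,2]>120)).astype(np.uint8);m[:170]=0;m[245:]=0
n,l,st,c=cv2.connectedComponentsWithStats(m)
for i in range(1,n):
    if st[i,4]>30: print(st[i],c[i])
h=cv2.cvtColor(t,cv2.COLOR_RGB2HSV)
for u,v,z in((193,219,32),(289,188,60)): print(plane("top",(u,v),z))
E
```

```text
[137 181  30  30 641] [151.04836193 195.9625585 ]
[183 209  20  20 301] [192.49833887 218.68106312]
[147 229  17  16 210] [155.53809524 236.77142857]
[447.23735768 279.422126    32.        ]
[516.1703761   73.88468457  60.        ]
```

View pics/crop1.png

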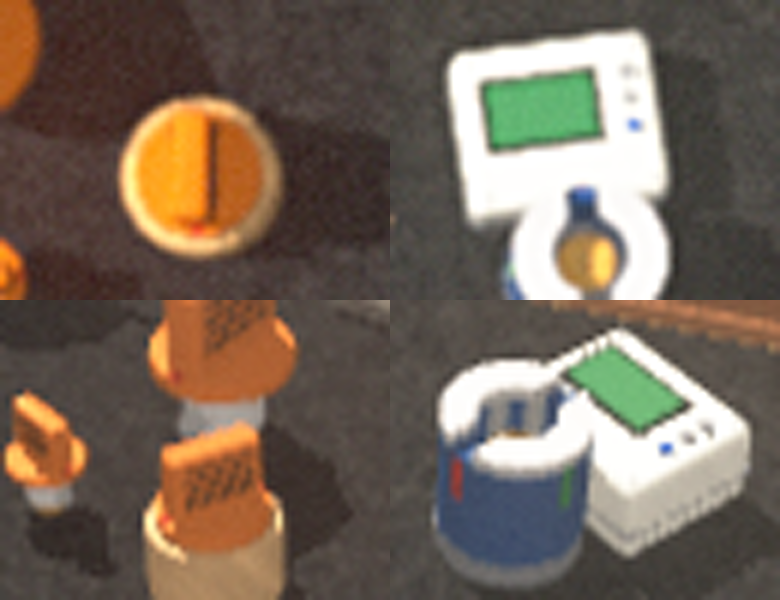

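```bash
cat > m.py <<'E'
from h import *
t=cv2.imread("pics/top0.png")[:,:,::-1]; s=cv2.imread("pics/side0.png")[:,:,::-1]
def whites(im,x0,y0,x1,y1,th=150):
    g=im.min(2).copy(); m=np.zeros(g.shape,np.uint8); m[y0:y1,x0:x1]=(g[y0:y1,x0:x1]>th); return m
m=whites(t,258,140,312,176)
r=cv2.minAreaRect(np.argwhere(m)[:,::-1].astype(np.float32)); print("case rect",r)
b=cv2.boxPoints(r); bw=np.array([plane("top",p,34) for p in b]); print(bw.round(1)); 
# rim: outer arc of white, rows >182
m=whites(t,270,181,312,206)
C,_=cv2.findContours(m,cv2.RETR_EXTERNAL,cv2.CHAIN_APPROX_NONE)
c=max(C,key=cv2.contourArea)[:,0]; c=c[c[:,1]>182]
w=np.array([plane("top",p,60)[:2] for p in c])
from scipy.optimize import least_squares
f=least_squares(lambda q:np.hypot(*(w-q[:2]).T)-q[2],[516,74,27],loss="soft_l1"); print("rim top",f.x,np.abs(f.fun).mean())
m=whites(s,268,198,305,240); print(m.sum())
C,_=cv2.findContours(m,cv2.RETR_EXTERNAL,cv2.CHAIN_APPROX_NONE)
c=max(C,key=cv2.contourArea)[:,0]; c=c[c[:,0]<290]
w=np.array([plane("side",p,60)[:2] for p in c])
f=least_squares(lambda q:np.hypot(*(w-q[:2]).T)-q[2],[516,74,27],loss="soft_l1"); print("rim side",f.x,np.abs(f.fun).mean())
# cap red marks
h=cv2.cvtColor(t,cv2.COLOR_RGB2HSV)
o=lambda u,v:(160+u/6,190+v/6)
a,bb=plane("top",o(202,104),39),plane("top",o(197,231),39); d=a-bb; print("cap marks",a,bb,(a+bb)/2,np.degrees(np.arctan2(d[1],d[0])))
a,bb=plane("top",o(193,110),69),plane("top",o(192,222),69); d=a-bb; print("bar top",(a+bb)/2,np.degrees(np.arctan2(d[1],d[0])),np.linalg.norm(d))
# stand outer rim at z=32
print("stand",plane("top",o(200,176),32),"flange",plane("top",o(200,168),39))
# bar top centre side: crop corners
p=lambda u,v:(180+u/6,145+(v-300)/6)
print("bar side",[plane("side",p(*x),69).round(1) for x in((162,447),(252,424))])
E
python3 m.py
```

```text
case rect ((282.5, 162.5), (25.0, 35.0), 90.0)
[[605.4 125.9  34. ]
 [607.7  47.6  34. ]
 [550.7  47.2  34. ]
 [548.5 124.9  34. ]]
rim top [507.83138538  91.53940169  13.40169942] 3.748418397517122
424
rim side [520.02145984  78.95321307  26.57487023] 5.747562936187815
cap marks [471.87292924 278.34792606  39.        ] [426.00130225 278.17489029  39.        ] [448.93711574 278.26140818  39.        ] 0.21612863564296797
bar top [446.13549823 277.62298591  69.        ] 1.9671513356821777 39.277002128127386
stand [446.52887593 278.67098489  32.        ] flange [448.67728415 278.07449415  39.        ]
bar side [array([430.9, 288.5,  69. ]), array([468.6, 286.3,  69. ])]
```

The crop confirms the middle cap: it's the one in the wooden ring, and its bar is 39 mm long. It sits at about (447.5, 278.5), with the bar along world x. The rim fits were spoiled by the white case merging with the rim, so I'll look closer at the reader.

Run:
```python
from h import *
t=cv2.imread("pics/top0.png")[:,:,::-1]; s=cv2.imread("pics/side0.png")[:,:,::-1]
a=np.hstack([crop("",t,262,148,44,58,9),crop("",s,264,198,44,58,9)])
for i in range(0,a.shape[1],45): cv2.line(a,(i,0),(i,5 if (i//45)%2 else 12),(0,255,255),1) if False else None
cv2.imwrite("pics/crop2.png",a); print(a.shape)
```

```text
(522, 792, 3)
```

View pics/crop2.png

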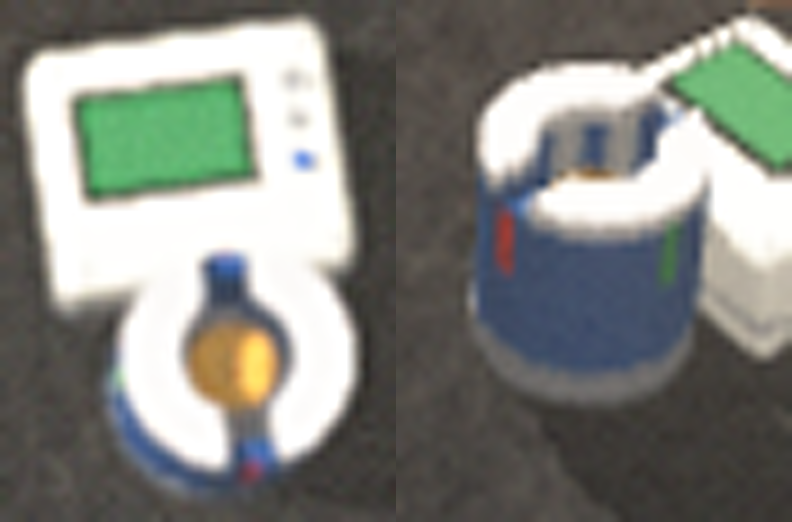

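Run:
```python
from h import *
o=lambda u,v:(262+u/9-.45,148+v/9-.45); p=lambda u,v:(264+(u-396)/9-.45,198+v/9-.45)
print("top c",plane("top",o(237.5,358),60))
f=lambda a,b,z:(lambda d:np.degrees(np.arctan2(d[1],d[0])))(plane("top",o(*a),z)-plane("top",o(*b),z))
print("slot",f((227,275),(252,440),60),"case",f((62,305),(30,60),34)%180,f((352,262),(322,22),34)%180, f((30,60),(322,22),34)+90)
# side rim: left 478, right 708, top 62, bottom 240
P=np.array([plane("side",p(*x),60) for x in((478,138),(708,150),(585,62),(610,238))]);print(P.round(1))
print(two(o(237.5,358),p(593,150)))
q=lambda u,v:(160+u/6-.42,190+v/6-.42); 
print("cap",plane("top",q(200,169),39), "flange", plane("top",q(192.5,166),69))
```

```text
top c [517.57719361  76.18832278  60.        ]
slot 9.125474400254479 case 8.317367831222185 7.383905576552451 189.28039607060265
[[495.5  94.   60. ]
 [541.2  65.4  60. ]
 [532.2 105.8  60. ]
 [504.9  50.3  60. ]]
(array([516.89742159,  76.51391164,  61.33917448]), np.float64(0.9489371989949302))
cap [449.20381586 278.99954114  39.        ] flange [446.93448115 278.53438804  69.        ]
```

```bash
python3 -m pendant '[[-1,0,0,0,0]]'
python3 - <<'E'
from h import *
from scipy.spatial.transform import Rotation as R
print(R.from_quat(readout.observe()["eef_rot"]).as_matrix().round(3), readout.observe()["force"])
E
```

```text
clock: 0.22
tool_pos: [280.0, 558.6, 404.2]
eef_rot: [0.23, 0.973, -0.0, -0.0]
force: [-0.7, 1.3, -0.3]
grip_width: 1.002
finger_force: 0.0
[[-0.894  0.448 -0.   ]
 [ 0.448  0.894 -0.001]
 [-0.    -0.001 -1.   ]] [-0.73628253  1.32648784 -0.31843645]
```

```bash
python3 -m pendant '[[-0.3,-34.5,-21.9,0,0],[-0.3,-34.5,-21.9,0,0],[-0.3,-34.5,-21.9,0,0],[-0.3,-34.5,-21.9,0,0],[-0.3,-34.5,-21.9,0,0],[-0.3,-34.5,-21.9,0,0],[-0.3,-34.5,-21.9,0,0],[-0.3,-34.5,-21.9,0,0],[-0.3,0,0,50,-9.2],[-0.3,0,0,40,-9.2],[-0.3,0,0,0,-9.2],[-0.3,0,0,0,0]]'
python3 - <<'E'
from h import *
print("big cap",two((151,192),(218,141)))
s=vision.get_image("side");t=vision.get_image("top")
a=np.hstack([crop("",t,150,170,100,120,4),crop("",s,165,90,100,120,4)]);cv2.imwrite("pics/crop3.png",a)
E
```

```text
clock: 1.72
tool_pos: [448.3, 278.3, 314.2]
eef_rot: [-0.008, 1.0, -0.0, -0.0]
force: [0.2, 0.7, 0.6]
grip_width: 0.651
finger_force: 0.0
big cap (array([494.93261676, 362.77312348,  86.82117794]), np.float64(0.9377338045560828))
```

View pics/crop3.png

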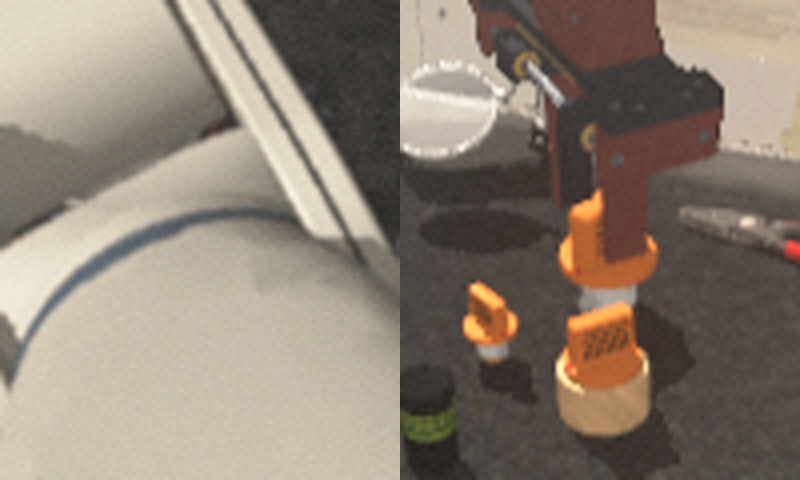

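Side view: the gripper is over the middle cap (bar at about (315,92) × ¼ of the crop), and the big cap's top at 87 mm clears the gripper's body. The top view is hidden by the arm. Descending to grip.

```bash
python3 -m pendant '[[-0.3,0,0,30,0],[-0.3,0,0,30,0],[-0.3,0,0,20,0],[-0.3,0,0,10,0],[-0.3,0,0,0,0],[1,0,0,0,0],[1,0,0,0,0],[1,0,0,0,0],[1,0,0,0,0],[1,0,0,0,0],[1,0,0,0,0]]'
```

```text
clock: 3.2
tool_pos: [448.4, 278.4, 224.8]
eef_rot: [-0.008, 1.0, 0.0, 0.0]
force: [-0.5, -0.3, 2.6]
grip_width: 0.155
finger_force: 30.0
```

```bash
python3 -m pendant '[[1,0,0,-20,0],[1,0,0,-35,0],[1,0,0,-35,0],[1,-10.9,-33.8,0,0],[1,-10.9,-33.8,0,0],[1,-10.9,-33.8,0,0],[1,-10.9,-33.8,0,0],[1,-10.9,-33.8,0,0],[1,-10.9,-33.8,0,0],[1,0,0,0,-7.8],[1,0,0,5,0],[1,0,0,0,0]]'
python3 - <<'E'
from h import *
o=readout.observe(); print(o["tool_pos"],o["eef_rot"],o["qpos"])
s=vision.get_image("side");t=vision.get_image("top")
a=np.hstack([crop("",t,250,140,66,88,6),crop("",s,255,165,66,88,6)]);cv2.imwrite("pics/crop4.png",a)
cv2.imwrite("pics/side4.png",s[:,:,::-1])
E
```

```text
clock: 4.7
tool_pos: [516.7, 76.9, 309.0]
eef_rot: [-0.075, 0.997, -0.0, -0.001]
force: [-0.2, -0.2, -0.7]
grip_width: 0.155
finger_force: 30.0
[516.7048934   76.91332    309.01968171] [-7.54187427e-02  9.97151702e-01 -2.54480676e-05 -7.03833587e-04] [ 1.24982330e-01  4.13012780e-01  1.92200818e+00  2.60147053e-05
  8.07980158e-01 -1.59681287e+00]
```

View pics/crop4.png

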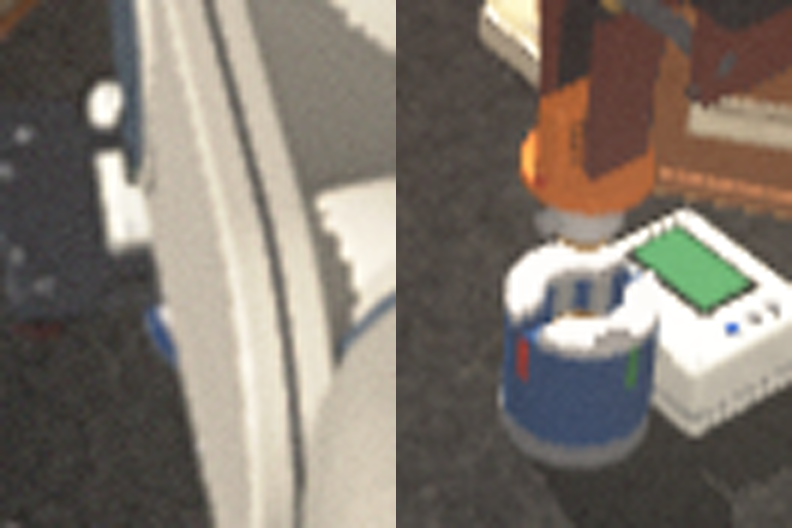

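Run:
```python
from h import *
for p in((516.7,76.9,119.),(516.7,76.9,60.),(517.7,76.9,60.),(516.7,77.9,60.)): print(proj("side",np.array(p)))
im=cv2.imread("pics/side4.png")[:,:,::-1].astype(int)
for v in (190,193,196,199): # flange rows
    print(v,[ (u,tuple(im[v,u])) for u in list(range(274,280))+list(range(296,301))])
for v in (217,225,230,234):
    print(v,[ (u,tuple(im[v,u])) for u in list(range(270,277))+list(range(296,301))])
```

```text
[287.12545803 192.79788871]
[285.44817216 214.57076506]
[285.85330018 214.42430628]
[285.19955403 214.28990494]
190 [(274, (np.int64(90), np.int64(83), np.int64(75))), (275, (np.int64(114), np.int64(88), np.int64(70))), (276, (np.int64(254), np.int64(172), np.int64(85))), (277, (np.int64(254), np.int64(178), np.int64(85))), (278, (np.int64(212), np.int64(117), np.int64(62))), (279, (np.int64(166), np.int64(96), np.int64(54))), (296, (np.int64(118), np.int64(76), np.int64(57))), (297, (np.int64(165), np.int64(94), np.int64(57))), (298, (np.int64(132), np.int64(91), np.int64(65))), (299, (np.int64(131), np.int64(88), np.int64(64))), (300, (np.int64(131), np.int64(91), np.int64(66)))]
193 [(274, (np.int64(85), np.int64(78), np.int64(73))), (275, (np.int64(121), np.int64(87), np.int64(64))), (276, (np.int64(241), np.int64(145), np.int64(78))), (277, (np.int64(254), np.int64(182), np.int64(90))), (278, (np.int64(178), np.int64(104), np.int64(62))), (279, (np.int64(172), np.int64(99), np.int64(59))), (296, (np.int64(175), np.int64(102), np.int64(61))), (297, (np.int64(176), np.int64(102), 
[... 3151 characters left out ...]
), np.int64(144))), (300, (np.int64(169), np.int64(160), np.int64(149)))]
234 [(270, (np.int64(75), np.int64(70), np.int64(68))), (271, (np.int64(80), np.int64(75), np.int64(72))), (272, (np.int64(101), np.int64(96), np.int64(93))), (273, (np.int64(102), np.int64(103), np.int64(107))), (274, (np.int64(81), np.int64(88), np.int64(103))), (275, (np.int64(64), np.int64(77), np.int64(100))), (276, (np.int64(63), np.int64(75), np.int64(99))), (296, (np.int64(89), np.int64(92), np.int64(101))), (297, (np.int64(73), np.int64(71), np.int64(66))), (298, (np.int64(67), np.int64(62), np.int64(57))), (299, (np.int64(86), np.int64(81), np.int64(74))), (300, (np.int64(142), np.int64(136), np.int64(125)))]
```

Side view: the flange centre is at column 286.8 and the tube's at 285.25. Both agree with their projections to 0.3 px, so the alignment is good along that direction. I'll lower carefully and feel for contact.

```bash
python3 -m pendant '[[1,0,0,15,0],[1,0,0,13,0],[1,0,0,4,0],[1,0,0,3,0],[1,0,0,0,0]]'; python3 -m pendant '[[1,0,0,2,0],[1,0,0,2,0],[1,0,0,0,0]]'; python3 -m pendant '[[1,0,0,2,0],[1,0,0,2,0],[1,0,0,0,0]]'
```

```text
clock: 5.42
tool_pos: [517.3, 76.7, 274.6]
eef_rot: [-0.076, 0.997, 0.0, 0.0]
force: [0.4, -0.2, -0.8]
grip_width: 0.157
finger_force: 30.0
clock: 5.8
tool_pos: [517.7, 76.9, 270.9]
eef_rot: [-0.076, 0.997, 0.0, 0.001]
force: [2.7, 2.9, -1.4]
grip_width: 0.16
finger_force: 30.0
clock: 6.18
tool_pos: [517.8, 77.0, 266.8]
eef_rot: [-0.076, 0.997, 0.0, 0.001]
force: [4.2, 3.8, -1.3]
grip_width: 0.159
finger_force: 30.0
```

```bash
python3 -m pendant '[[1,-0.9,0.7,1,0],[1,0,0,2,0],[1,0,0,0,0]]'; python3 -m pendant '[[1,0,0,2,0],[1,0,0,2,0],[1,0,0,0,0]]';python3 -m pendant '[[1,0,0,2,0],[1,0,0,2,0],[1,0,0,0,0]]'
```

```text
clock: 6.55
tool_pos: [517.9, 77.5, 263.4]
eef_rot: [-0.076, 0.997, -0.0, 0.0]
force: [3.5, 3.7, -1.5]
grip_width: 0.157
finger_force: 30.0
clock: 6.92
tool_pos: [518.1, 77.5, 259.9]
eef_rot: [-0.076, 0.997, -0.0, 0.0]
force: [3.6, 1.2, 4.0]
grip_width: 0.158
finger_force: 30.0
clock: 7.3
tool_pos: [518.1, 77.5, 256.2]
eef_rot: [-0.076, 0.997, -0.0, 0.0]
force: [2.5, 0.9, 7.5]
grip_width: 0.156
finger_force: 30.0
```

```bash
python3 -m pendant '[[1,-0.7,0,1.5,0],[1,0,0,1,0],[1,0,0,0,0]]'; python3 -m pendant '[[1,0,0,1,0],[1,0,0,1,0],[1,0,0,0,0]]'
```

```text
clock: 7.68
tool_pos: [518.5, 77.5, 253.8]
eef_rot: [-0.076, 0.997, -0.0, -0.0]
force: [0.3, 1.3, 10.1]
grip_width: 0.157
finger_force: 30.0
clock: 8.05
tool_pos: [518.5, 77.5, 252.8]
eef_rot: [-0.076, 0.997, -0.0, -0.0]
force: [-3.5, 0.3, 23.2]
grip_width: 0.155
finger_force: 30.0
```

```bash
python3 -m pendant '[[1,0,0,-0.3,5],[1,0,0,0,7],[1,0,0,0,7],[1,0,0,0,0]]'; python3 -c "
from h import *;print(readout.observe()['ft_torque'])"; python3 -m pendant '[[1,0,0,0,8],[1,0,0,0,8],[1,0,0,0,8],[1,0,0,0,0]]';python3 -c "
from h import *;print(readout.observe()['ft_torque'])"
```

```text
clock: 8.55
tool_pos: [518.9, 77.5, 252.8]
eef_rot: [0.09, 0.996, -0.0, 0.001]
force: [-1.2, -0.4, 16.7]
grip_width: 0.159
finger_force: 30.0
[ 0.0171714   0.17160523 -0.09584469]
clock: 9.05
tool_pos: [519.0, 77.5, 252.8]
eef_rot: [0.295, 0.955, 0.0, 0.001]
force: [-0.2, 0.4, 16.1]
grip_width: 0.155
finger_force: 30.0
[-0.01702542  0.18535037 -0.02158675]
```

```bash
python3 -m pendant '[[1,0,0,0,9],[1,0,0,0,9],[1,0,0,0,9],[1,0,0,0,9],[1,0,0,0,5],[1,0,0,0,0]]';python3 -c "
from h import *;print(readout.observe()['ft_torque'])"; python3 -m pendant '[[1,0,0,0,3],[1,0,0,0,2],[1,0,0,0,0]]';python3 -c "
from h import *;print(readout.observe()['ft_torque'])"; python3 -m pendant '[[1,0,0,0,2],[1,0,0,0,0]]';python3 -c "
from h import *;print(readout.observe()['ft_torque'])"
```

```text
clock: 9.8
tool_pos: [519.0, 77.5, 252.8]
eef_rot: [0.611, 0.792, 0.0, 0.001]
force: [-0.1, -0.2, 16.8]
grip_width: 0.157
finger_force: 30.0
[-0.09949072  0.17293612 -0.02446222]
clock: 10.18
tool_pos: [519.0, 77.5, 252.8]
eef_rot: [0.644, 0.765, 0.0, 0.001]
force: [-0.8, -0.9, 17.4]
grip_width: 0.159
finger_force: 30.0
[-0.08441257  0.20470333 -0.04552048]
clock: 10.42
tool_pos: [519.0, 77.5, 252.8]
eef_rot: [0.658, 0.753, 0.0, 0.001]
force: [-0.7, -0.1, 16.9]
grip_width: 0.163
finger_force: 30.0
[-0.12484634  0.22418387 -0.0349645 ]
```

```bash
for i in 1; do python3 -m pendant '[[1,0,0,0,2],[1,0,0,0,0]]';python3 -c "
from h import *;print(readout.observe()['ft_torque'])"; python3 -m pendant '[[1,0,0,0,2],[1,0,0,0,0]]';python3 -c "
from h import *;print(readout.observe()['ft_torque'])"; done
```

```text
clock: 10.68
tool_pos: [518.9, 77.5, 252.8]
eef_rot: [0.671, 0.742, 0.0, 0.0]
force: [-1.0, -0.3, 16.8]
grip_width: 0.153
finger_force: 30.0
[-0.05744887  0.27424836  0.10701943]
clock: 10.92
tool_pos: [518.9, 77.5, 252.8]
eef_rot: [0.683, 0.73, 0.0, 0.001]
force: [-0.1, -0.4, 16.7]
grip_width: 0.157
finger_force: 30.2
[0.00068055 0.24194362 0.56271721]
```

The stop is felt: the twist torque rose to 0.56 N m. I'll add a little more turn and push, then look.

```bash
python3 -m pendant '[[1,0,0,0.3,1],[1,0,0,0,0],[1,0,0,0,0]]';python3 - <<'E'
from h import *
print(readout.observe()['ft_torque'])
s=vision.get_image("side");cv2.imwrite("pics/c5.png",crop("",s,250,170,75,85,7))
E
```

```text
clock: 11.3
tool_pos: [518.9, 77.5, 252.7]
eef_rot: [0.689, 0.725, 0.0, 0.001]
force: [-2.1, 0.2, 19.9]
grip_width: 0.163
finger_force: 30.5
[-0.05428359  0.37507256  0.70497948]
```

View pics/c5.png

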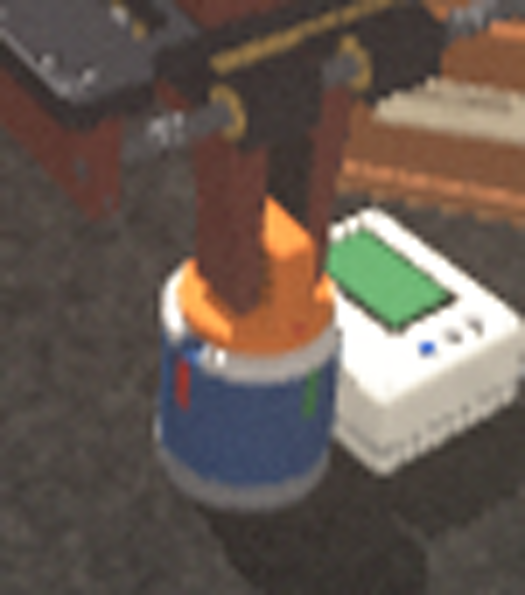

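The flange lies flush on the rim, and the cap's red mark at (300,328) stands above the green mark at (310,390). The cap is still gripped, pressed at 20 N and held against the stop, so I'm handing in.

```bash
python3 -c "
from bench import finish_job;print(finish_job())"
```

```text
the job is handed in; nothing more can be done
None
```

The job is handed in at about 11 s of the 42 s: the middle-sized orange cap is in the reader's tube, turned clockwise to the stop, its flange down on the rim, still gripped and pressed with about 20 N. I didn't take a last look at the neighbours, but I felt no contact with them.

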